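# Set the swinging rule to the inked line and lock it

### The job

Using a fingertip, push the swinging rule round on its board until it lies along the line ruled on the sheet, its point aiming straight at the black dot at the line's end. Then push the small lock lever clockwise all the way to its stop, leaving the rule in line. Only push: do not grip the rule or the lever, and leave the ink jar, cutter, pencil pot and box where they are.

Things in the scene. Friction and masses are not known exactly. Their poses are not given: they have to be found in the camera images.
- board: Fixed grey cutting board, 360 mm (its x) by 520 mm (its y) by 12 mm thick, screwed to the table; origin at the centre of its underside, z up. It carries the rule's pivot at board (-130, 0) mm and the lock lever's pivot at board (-110, -170) mm.
- swing_rule (a joint): Angle of the rule about its upright pivot, rad: 0 when the rule points along the board's x, growing anticlockwise seen from above, range -0.75 to 0.95. It starts anticlockwise (left) of the line. Stiff friction hinge: about 0.25 N m turns it, and it stays where it is left.
- rule_pivot (a point): On the rule's pivot axis, half-way up the rule's thickness, 26 mm above the table; x points along the rule to its point, z up. The hub is round, 68 mm across at most, with a black knob up to 52 mm above the table.
- rule_tip (a point): The point of the rule, half-way up its thickness, 250 mm from the pivot; x points outwards along the rule, z up. The rule is a straight aluminium bar 34 mm wide and 16 mm thick, from 18 to 34 mm above the table (6 mm clear of the board); its last 40 mm taper evenly to the point. Either long side may be pushed.
- line_dot (a point): Centre of the black dot (14 mm across) at the outer end of the thin black line on the white sheet, 280 mm from the rule's pivot, 14 mm above the table; x points outwards along the line. The line (3 mm wide, from 60 to 280 mm from the pivot) runs straight out from the pivot axis. The sheet, 245 by 150 mm, is taped flat on the board and its angle differs from time to time.
- lock_lever (a joint): Angle of the lock lever about its upright pivot, rad: 0 when it points along the board's x (unlocked), growing clockwise seen from above up to a hard stop at 1.4 (locked, pointing about along the board's -y). Starts between 0 and 0.35. Friction hinge: about 0.08 N m turns it; it stays where it is left. It does not itself move or hold the rule.
- lever_pivot (a point): On the lock lever's pivot axis, half-way up the lever, 31 mm above the table; x points along the lever to its free end. Hub 30 mm across (36 mm at its foot), top 43 mm above the table.
- lever_tip (a point): Middle of the lock lever's free end, 80 mm from its pivot; x points outwards along the lever. The lever is a straight black bar 14 mm wide, 14 mm thick, from 24 to 38 mm above the table.
- ink_jar: Loose glass ink jar with a black cap, 44 mm across, 55 mm tall, standing on the board's right part beyond the lock lever; origin at the centre of its underside. Leave alone.
- cutter: Loose red knife-type cutter, lying on the table left of the board, 195 mm long with its blade (handle 150 by 22 mm, 14 mm thick); origin under the handle's centre, x towards the blade. Leave alone.
- pencil_pot: Loose pot of pencils, 76 mm across, 105 mm tall, pencils up to about 205 mm; origin at the centre of its underside. Leave alone.
- clip_box: Loose clear plastic box with a white lid, 126 by 176 mm, 65 mm tall; origin at the centre of its underside. Leave alone.

How it is judged (in metres and radians):
On the way, in this order (a step that is already met when the one before it is completed fails the run):
1. the rule lies along the line, the lever still unlocked (angle between the x axis of rule_tip and the x axis of line_dot, either way round below 0.03 rad and value of joint lock_lever below 0.6 rad), for 0.3 s.
2. the lock lever is pushed round to its stop (angle between the x axis of rule_tip and the x axis of line_dot, either way round below 0.03 rad and value of joint lock_lever above 1.25 rad), for 0.2 s.
At the end, for the whole second after the job is handed in: The rule lies along the line within 0.03 rad (about 7 mm at its point), the lock lever is at its stop (beyond 1.25 rad), both at rest (all of step 2 and velocity of joint swing_rule between -0.02 and 0.02 rad/s and velocity of joint lock_lever between -0.02 and 0.02 rad/s); the robot touches nothing.
It fails at once if the lever is locked while the rule is off the line by more than 0.04 rad (value of joint lock_lever above 0.9 rad and angle between the x axis of rule_tip and the x axis of line_dot, either way round above 0.04 rad).
It fails at once if the rule is gripped: the fingers straddle it (x of the grasp point in the frame of rule_tip between -0.215 and -0.005 m and y of the grasp point in the frame of rule_tip between -0.007 and 0.007 m and z of the grasp point in the frame of rule_tip below 0.022 m).
It fails at once if the lever is gripped: the fingers straddle it (x of the grasp point in the frame of lever_tip between -0.06 and -0.002 m and y of the grasp point in the frame of lever_tip between -0.005 and 0.005 m and z of the grasp point in the frame of lever_tip below 0.021 m).
It fails at once if a bystander is moved more than 15 mm or lifted (distance of any of ink_jar, cutter, pencil_pot, clip_box from where it was at the start of the episode above 0.015 m).
It also fails if it takes over 54 s, if anything falls off the work surface, if the arm or the gripper's body presses on something with over 40 N, if the wrist force passes 120 N, or if a joint passes its speed limit or range.

### The arm

A 7-joint arm with a two-finger parallel gripper is mounted at the origin on the work surface. World frame = base frame: x ahead of the robot, y to its left, z up, the work surface at z = 0. Lengths are in mm, angles in rad, forces in N, time in s.
With the tool pointing down it reaches from about 400 to 875 mm from the base axis. Payload 4.4 kg.
Tool frame: the origin (TCP) lies on the centre line of the jaws, within the pads' length; the fingertips stand 25 mm ahead of it and the grasp point (between the pads) lies 6 mm ahead of it; x points along the fingers, y is the direction in which the jaws open and shut, and the axes are right-handed (so a half turn about x gives the same grasp; the last joint's range is limited). The gripper opens to 85 mm and grips with 20 to 120 N. Pads are 22 mm wide; open, the fingers measure 114 mm over their backs; the gripper's body (76 mm by 85 mm) begins 54 mm behind the grasp point. The pads swing forward as they close: fully open they stand 13 mm farther back than shut.
Start: joints at [-1.206, 0.628, 0.038, 1.517, -0.027, 0.996, -0.02], TCP at [271.418, 590.635, 256.313] pointing down, gripper open.
Joint ranges: [-3.06, 3.06], [-0.37, 2.12], [-1.25, 1.32], [0.18, 2.47], [-1.1, 4.24], [0.23, 1.98], [-2.94, 2.94]. Speed limits (rad/s): [2.57, 2.57, 3.14, 3.14, 3.14, 3.14, 3.14].

### API

Orientations are given as [roll, pitch, yaw] about the fixed x, y, z axes, in that order (R = Rz(yaw) Ry(pitch) Rx(roll)).
In Python, from cell import * gives the robot as it stands. The module is installed in compiled form; this text tells all that it offers.
- The arm moves only by the tool jog_arm, never from a script. Its argument "series" is a list of rows, each a list of 3 entries, a list of its own where there are three numbers: the turn, a rotation vector about the tool's x, y, z in degrees, then the shift along the tool's x, y, z in mm, then the gripper's target within -1 to 1 (shut at 1, half-way at 0, fully open at -1). In form: [[[rx, ry, rz], [dx, dy, dz], hand], ...]. A call has 1 to 8 rows; each row shifts and turns the commanded pose from where the row before left it, along the tool's axes as they then stand; what a row does not reach is not made up. A row lasts 1/8 s, in which the tool goes at most 62.5 mm and 10.7 degrees, less where a joint would pass 70% of its speed; a pose out of reach is approached as far as the arm can. A call is refused whole if a number of a shift passes 62.5 or a number of a turn 10.7, either way. A call with a gripper value outside its range is refused whole. The fingers move at their own pace and stop on an object; the grip force is fixed at half the most. Time passes only in rows, so rows that do not move let the fingers close. It gives the time, the measured TCP pose, the force and the opening at its end, in the units of the state.
- read_state(): the state, without advancing time (a new reading comes with each control period).
- get_image(name): name is "scene" or "side" or "wrist"; returns a dict with "img" (384x512x3 uint8, red, green, blue), "range_z" (384x512 float32, mm along the optical axis (not along the pixel's ray), 0 where there is no reading), "fovy" (degrees; the focal length in pixels is half the picture's height over the tangent of half this angle, whatever the lens; pixels are square), "cx", "cy" (the principal point, pixels), "k1" (the pictures are not rectified: a ray, as slopes to the right and down, at radius r is drawn at 1 + k1 r^2 times it, then the intrinsics apply), "cam_to_world" (4x4, takes a point from camera to world coordinates). Camera axes: x right, y up, looking along -z (the intrinsics and any distortion apply to the point x, -y, -z); pixel columns grow to the right and rows downward; lengths in mm; the calibration is good to about 2 mm. A picture is of the moment at which its call begins.
- finish_job(): hands the job in, once; it reports no verdict.
The state is a dict: "clock": time; "qpos": joint angles; "qd": joint speeds; "tau": joint torques, N m; "eef_pos": TCP position; "tool_rot": TCP orientation; "force": force on the tool from outside, world axes, zero at the start; "torque": the same for the moment, N m; "width": finger opening in mm.
Only numpy, scipy, OpenCV 4.12 (cv2) and the standard library are available. Lean on these libraries where they do the work, as an engineer would, in place of code of your own. Each camera call takes 0.05 s, during which the arm holds its last target. There are 200 camera calls.

## Working session

There is one attempt and no reset: what is moved stays moved. The work goes in short steps, Python scripts to look and compute and a tool call to move; the robot and the scene stay as the last step left them, time stands still between calls to the robot, and variables do not carry over. Pictures are saved under pics/ and viewed, about 8 in all and at most 12, crops included, and the job is handed in when it is done.

Besides the shell and the picture viewer there is one more tool, called after "Emit:" as name(argument=value, ...), one argument or row to a line, values as JSON. jog_arm: Moves the arm, as the interface text tells. Its arguments: {"type":"object","properties":{"series":{"type":"array"}},"required":["series"]}

```bash
mkdir -p pics
cat > h.py <<'E'
from cell import *
import numpy as np, cv2
def rays(c,uv):
    uv=np.atleast_2d(uv).astype(float); f=c["img"].shape[0]/2/np.tan(np.radians(c["fovy"])/2)
    d=(uv-[c["cx"],c["cy"]])/f; s=d.copy()
    for _ in range(20): s=d/(1+c["k1"]*(s**2).sum(1,keepdims=True))
    T=np.array(c["cam_to_world"]); v=np.c_[s[:,0],-s[:,1],-np.ones(len(s))]@T[:3,:3].T
    return T[:3,3],v
def onz(c,uv,z):
    o,v=rays(c,uv); return o+v*((z-o[2])/v[:,2])[:,None]
def proj(c,P):
    T=np.array(c["cam_to_world"]); q=(np.atleast_2d(P)-T[:3,3])@T[:3,:3]
    s=np.c_[q[:,0]/-q[:,2],-q[:,1]/-q[:,2]]; f=c["img"].shape[0]/2/np.tan(np.radians(c["fovy"])/2)
    return s*(1+c["k1"]*(s**2).sum(1,keepdims=True))*f+[c["cx"],c["cy"]]
E
python3 - <<'E'
from h import *
import pickle
D={n:get_image(n) for n in("scene","side","wrist")}
pickle.dump(D,open("d0.pkl","wb"))
for n in D: print(n,D[n]["fovy"],D[n]["k1"],np.round(D[n]["cam_to_world"],2).tolist())
a=[cv2.cvtColor(D[n]["img"],cv2.COLOR_RGB2BGR) for n in D]
cv2.imwrite("pics/a.png",cv2.resize(a[0],(800,600),interpolation=cv2.INTER_CUBIC))
cv2.imwrite("pics/b.png",cv2.resize(np.hstack(a[1:]),(800,300)))
print(read_state())
E
```

```text
scene 52.82178802582243 -0.1299830790301471 [[0.8, -0.51, 0.3, 877.14], [0.6, 0.7, -0.39, -395.81], [-0.01, 0.49, 0.87, 921.82], [0.0, 0.0, 0.0, 1.0]]
side 43.14201851120598 0.04873335011964151 [[0.95, 0.17, -0.27, 169.89], [-0.32, 0.5, -0.81, -1199.18], [-0.0, 0.85, 0.53, 850.85], [0.0, 0.0, 0.0, 1.0]]
wrist 67.47259247638134 0.014339928914708075 [[0.42, -0.87, -0.27, 201.31], [0.91, 0.4, 0.13, 620.97], [-0.0, -0.3, 0.95, 372.36], [0.0, 0.0, 0.0, 1.0]]
{'clock': 0.15, 'qpos': array([-1.20581347,  0.62913222,  0.03840667,  1.51812094, -0.0269962 ,
        0.99628042, -0.01997438]), 'qd': array([ 0.00124077, -0.00274602,  0.00145249, -0.00318423,  0.00013541,
        0.00035145, -0.00082531]), 'tau': array([ 1.95971865e-03, -5.63795435e+01,  1.22818016e+00, -1.93647051e+01,
        1.12528604e-02,  7.47276616e-03, -5.97977817e-06]), 'eef_pos': array([271.20041391, 590.2539914 , 255.60603   ]), 'tool_rot': array([-1.5816122 ,  1.56937152, -2.01233323]), 'force': array([-0.539351  ,  0.28189026, -0.21462271]), 'torque': array([-0.00562725, -0.01174882,  0.06256781]), 'width': 85.31181802174163}
```

View pics/a.png

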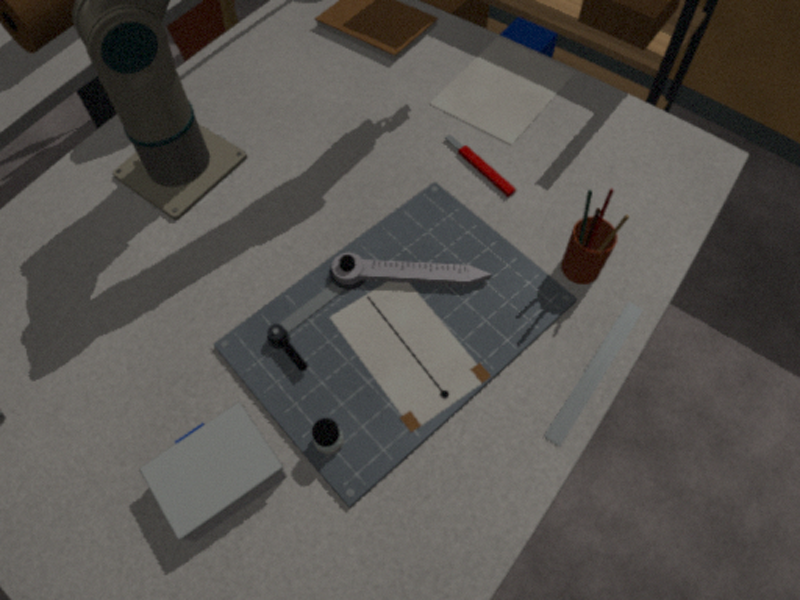

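View pics/b.png

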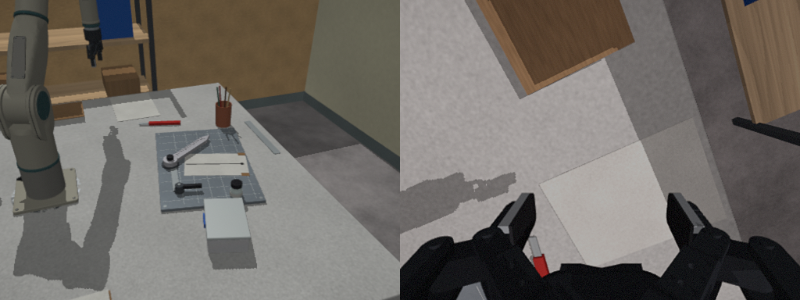

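Scene view (800x600 scale): knob (348,262), rule tip (490,275), line start (369,297), dot (445,394), lever hub (278,332), lever end (304,367), jar cap (326,431), and board corners (434,185), (217,346), (349,505), (575,297).

Run:
```python
from h import *
import pickle
D=pickle.load(open("d0.pkl","rb")); c=D["scene"]
for n,u,v,z in [("knob",348,262,52),("tip",490,275,30),("l0",369,297,13),("dot",445,394,13),("levhub",278,331,43),("levtip",304,366,34),("jar",326,431,55),("c1",434,184,12),("c2",217,346,12),("c3",349,506,12),("c4",575,297,12),("cut0",513,190,14),("cut1",447,138,10),("pot",590,235,105),("boxa",240,408,65),("boxb",143,470,65),("boxc",180,536,65),("boxd",284,470,65)]:
    print(n,onz(c,[u*.64,v*.64],z).round(0)[0][:2])
```

```text
knob [460.  -1.]
tip [666. 133.]
l0 [517. -18.]
dot [724. -87.]
levhub [ 447. -169.]
levtip [ 519. -189.]
jar [ 622. -253.]
c1 [462. 257.]
c2 [ 367. -244.]
c3 [ 710. -314.]
c4 [806. 194.]
cut0 [595. 334.]
cut1 [412. 376.]
pot [777. 255.]
boxa [ 498. -306.]
boxb [ 449. -464.]
boxc [ 559. -496.]
boxd [ 614. -336.]
```

```bash
cat >> h.py <<'E'
from scipy.spatial.transform import Rotation as Ro
def st():
    s=read_state(); R=Ro.from_euler("xyz",s["tool_rot"]).as_matrix(); return s,R
def to(P):
    s,R=st(); d=np.array(P)-s["eef_pos"]; print("t",s["clock"],"pos",s["eef_pos"].round(1),"F",s["force"].round(1),"w",round(s["width"],1),"tool shift",(R.T@d).round(1))
E
python3 - <<'E'
from h import *
print(st()[1].round(3)); to([568,143,150])
E
```

```text
[[-0.001  0.418  0.909]
 [-0.001  0.909 -0.418]
 [-1.    -0.001 -0.   ]]
t 0.15 pos [271.2 590.3 255.6] F [-0.5  0.3 -0.2] w 85.3 tool shift [ 106.  -282.3  456.4]
```

Emit:
jog_arm(
  series=[
    [[0,0,0],[5,-23.5,38],1],
    [[0,0,0],[5,-23.5,38],1],
    [[0,0,0],[5,-23.5,38],1],
    [[0,0,0],[5,-23.5,38],1],
    [[0,0,0],[5,-23.5,38],1],
    [[0,0,0],[5,-23.5,38],1],
    [[0,0,0],[5,-23.5,38],1],
    [[0,0,0],[5,-23.5,38],1],
  ],
)

```text
clock: 1.15
eef_pos: [469.7, 291.6, 216.0]
tool_rot: [-2.29, 1.571, -2.721]
force: [1.2, -0.5, 0.7]
width: 0.1
```

Emit:
jog_arm(
  series=[
    [[0,0,0],[15,-23.5,38],1],
    [[0,0,0],[15,-23.5,38],1],
    [[0,0,0],[15,-23.5,38],1],
    [[0,0,0],[15,-23.5,38],1],
    [[0,0,0],[0,0,0],1],
    [[0,0,0],[0,0,0],1],
  ],
)

```text
clock: 1.9
eef_pos: [567.6, 144.5, 156.1]
tool_rot: [2.956, 1.57, 2.525]
force: [-0.5, 0.3, -0.0]
width: -0.2
```

Run:
```python
from h import *
to([568,143,60]); 
w=get_image("wrist"); s=get_image("scene")
cv2.imwrite("pics/c.png",cv2.resize(np.hstack([w["img"],s["img"]])[:,:,::-1],(800,300),interpolation=cv2.INTER_AREA))
```

```text
t 1.9 pos [567.6 144.5 156.1] F [-0.5  0.3 -0. ] w -0.2 tool shift [96.1 -1.2  1.1]
```

View pics/c.png

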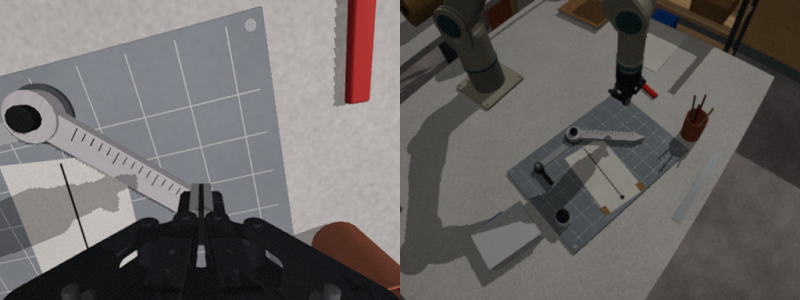

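Left (wrist): closed fingers at (200,200), rule running from knob (22,118) to beneath the fingertips, line at (75,205). Right (scene): gripper to the left of the rule. Now I'll descend beside the rule.

Emit:
jog_arm(
  series=[
    [[0,0,0],[45,0,0],1],
    [[0,0,0],[45,0,0],1],
    [[0,0,0],[10,0,0],1],
    [[0,0,0],[4,0,0],1],
    [[0,0,0],[0,0,0],1],
    [[0,0,0],[0,0,0],1],
  ],
)

```text
clock: 2.75
eef_pos: [569.0, 144.3, 53.8]
tool_rot: [0.718, 1.568, 0.287]
force: [0.2, -0.1, 0.3]
width: 0.1
```

Run:
```python
from h import *
to([568,143,50]); 
w=get_image("wrist"); s=get_image("side"); P=proj(s,[568,143,30])[0].astype(int); print(P)
k=s["img"][P[1]-70:P[1]+50,P[0]-80:P[0]+80]
cv2.imwrite("pics/d.png",np.hstack([cv2.resize(w["img"],(400,300)),cv2.resize(k,(400,300),interpolation=cv2.INTER_CUBIC)])[:,:,::-1])
```

```text
t 2.75 pos [569.  144.3  53.8] F [ 0.2 -0.1  0.3] w 0.1 tool shift [ 3.8 -1.6 -0.3]
[238 176]
```

View pics/d.png

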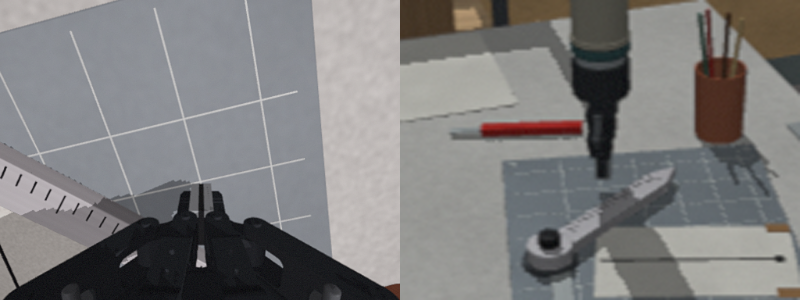

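Left: fingertips at (200,190), clear of the rule. Right: the fingertip appears about 28 mm above the table, just left of the rule, which agrees with the 25 mm tool length. Next I'll work out the arc.

Run:
```python
from h import *
s,R=st(); p=np.array([459,-1.5,0]); P=s["eef_pos"]
for a,r in zip(np.linspace(.925,0,9)[1:],np.linspace(183,173,9)[1:]):
    Q=p+[r*np.cos(a),r*np.sin(a),47]; print(Q.round(),((R.T@(Q-P))/2).round(1)); P=Q
```

```text
[584. 130.  47.] [ 3.2 -3.1 10.1]
[598. 114.  47.] [ 0.  -4.5  9.5]
[609.  96.  47.] [ 0.  -5.6  8.8]
[618.  78.  47.] [ 0.  -6.5  8. ]
[625.  59.  47.] [ 0.  -7.3  7.2]
[630.  39.  47.] [-0.  -8.1  6.2]
[632.  19.  47.] [-0.  -8.7  5.2]
[632.  -2.  47.] [-0.  -9.2  4.2]
```

Emit:
jog_arm(
  series=[
    [[0,0,0],[3.2,-3.1,10.1],1],
    [[0,0,0],[3.2,-3.1,10.1],1],
    [[0,0,0],[0,-4.5,9.5],1],
    [[0,0,0],[0,-4.5,9.5],1],
    [[0,0,0],[0,-5.6,8.8],1],
    [[0,0,0],[0,-5.6,8.8],1],
    [[0,0,0],[0,-6.5,8],1],
    [[0,0,0],[0,-6.5,8],1],
  ],
)

```text
clock: 3.85
eef_pos: [617.9, 77.2, 45.9]
tool_rot: [-2.913, 1.571, 2.939]
force: [-1.1, 0.7, -0.8]
width: 0.0
```

Emit:
jog_arm(
  series=[
    [[0,0,0],[0,-7.3,7.2],1],
    [[0,0,0],[0,-7.3,7.2],1],
    [[0,0,0],[0,-8.1,6.2],1],
    [[0,0,0],[0,-8.1,6.2],1],
    [[0,0,0],[0,-8.7,5.2],1],
    [[0,0,0],[0,-8.7,5.2],1],
    [[0,0,0],[0,-9.2,4.2],1],
    [[0,0,0],[0,-9.2,4.2],1],
  ],
)

```text
clock: 4.85
eef_pos: [631.3, -2.4, 45.9]
tool_rot: [1.347, 1.571, 0.916]
force: [-0.6, 1.2, -0.1]
width: 0.3
```

Run:
```python
from h import *
to([632,-2,47]); 
s=get_image("scene"); P=proj(s,[600,-40,20])[0].astype(int); x0,y0=P[0]-90,P[1]-80
print(x0,y0)
cv2.imwrite("pics/e.png",cv2.resize(s["img"][y0:y0+140,x0:x0+180],(720,560),interpolation=cv2.INTER_CUBIC)[:,:,::-1])
```

```text
t 4.85 pos [631.3  -2.4  45.9] F [-0.6  1.2 -0.1] w 0.3 tool shift [-1.1  0.7  0.5]
166 131
```

View pics/e.png

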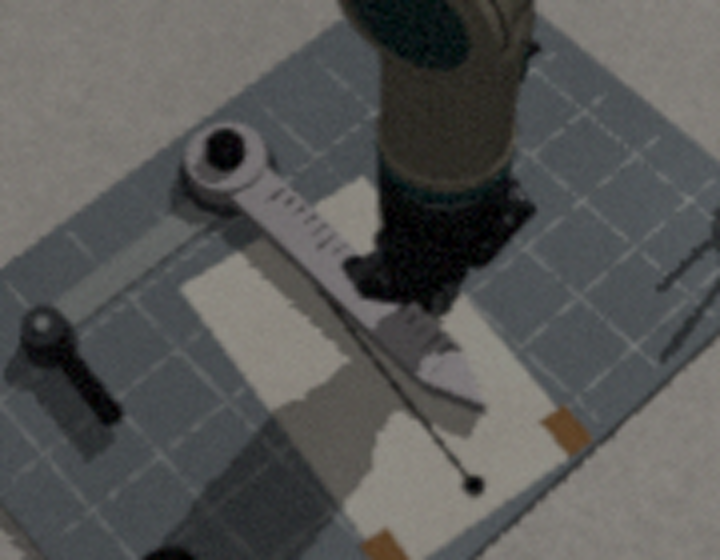

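Rule is nearing the line: knob (225,148), rule tip (484,407), dot (474,486). The dot and line are still clockwise of it.

Run:
```python
from h import *
import pickle
s=pickle.load(open("d0.pkl","rb"))
for n,off in(("scene",0),("side",1)):
    c=s[n]; g=c["img"].min(2).astype(int)
    # dark pixels along the coarse line, weighted centroid in strips across it
    A,B=np.array([517,-18.,13]),np.array([724,-87.,13]); d=(B-A)/np.linalg.norm(B-A); nn=np.array([-d[1],d[0],0])
    pts=[]
    for t in range(8,205,4):
        q=np.arange(-12,12.1,.5); W=A+d*t+q[:,None]*nn; uv=proj(c,W).astype(np.float32)
        v=cv2.remap(g.astype(np.float32),uv[:,0:1].copy(),uv[:,1:2].copy(),cv2.INTER_LINEAR)[:,0]
        w=np.clip(np.median(v)-v-12,0,None)
        if w.sum()>10: pts.append((A+d*t+nn*(w@q/w.sum()))[:2])
    pts=np.array(pts,np.float32); vx,vy,x0,y0=cv2.fitLine(pts,cv2.DIST_HUBER,0,.01,.01)[:,0]
    print(n,len(pts),"line ang",np.arctan2(vy,vx)*np.sign(vx)if vx>0 else np.arctan2(-vy,-vx),"pt",x0,y0,"y at x=459",y0+(459-x0)*vy/vx)
c=get_image("scene")
K=onz(c,[166+225/4,131+148/4],52)[0]; T=onz(c,[166+484/4,131+407/4],30)[0]; Dt=onz(c,[166+474/4,131+486/4],13)[0]
print(K,T,Dt); f=lambda a:np.arctan2(a[1]-K[1],a[0]-K[0]); print("rule",f(T),"line",f(Dt))
```

```text
scene 50 line ang -0.31693885 pt 632.1939 -58.2162 y at x=459 -1.409378
side 50 line ang -0.30404648 pt 608.3383 -48.82858 y at x=459 -1.9698677
[459.86401558  -2.75666755  52.        ] [701.70780375 -46.99400298  30.        ] [723.53750921 -88.02350204  13.        ]
rule -0.1809169306508482 line -0.31276631123525045
```

Emit:
jog_arm(
  series=[
    [[0,0,0],[0,-4,1.8],1],
    [[0,0,0],[0,-4,1.8],1],
    [[0,0,0],[0,-4,1.8],1],
    [[0,0,0],[0,-4,1.8],1],
    [[0,0,0],[0,0,0],1],
  ],
)

```text
clock: 5.58
eef_pos: [631.2, -20.2, 45.9]
tool_rot: [-0.928, 1.57, -1.359]
force: [-0.1, 0.1, -0.2]
width: -0.0
```

Run:
```python
from h import *
to([631,-20,46]); 
s=get_image("scene"); P=proj(s,[700,-65,20])[0].astype(int); x0,y0=P[0]-40,P[1]-35
s2=get_image("side"); P=proj(s2,[620,-40,20])[0].astype(int); x1,y1=P[0]-80,P[1]-60
print(x0,y0,x1,y1)
a=cv2.resize(s["img"][y0:y0+70,x0:x0+80],(400,350),interpolation=cv2.INTER_CUBIC)
b=cv2.resize(s2["img"][y1:y1+140,x1:x1+160],(400,350),interpolation=cv2.INTER_CUBIC)
cv2.imwrite("pics/f.png",np.hstack([a,b])[:,:,::-1])
```

```text
t 5.575 pos [631.2 -20.2  45.9] F [-0.1  0.1 -0.2] w -0.0 tool shift [-0.1  0.1 -0.3]
242 204 192 145
```

View pics/f.png

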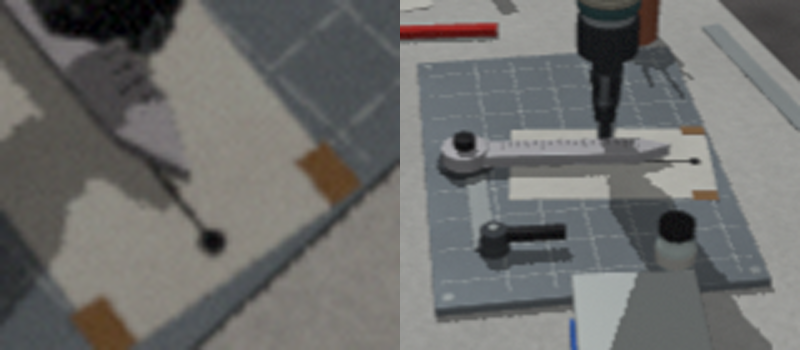

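Left (5x): rule tip (187,172), dot (212,241), with the line just clockwise of the tip. Right: rule tip (668,150), dot (697,161).

Run:
```python
from h import *
c=get_image("scene"); f=lambda a:np.arctan2(a[1]+1.6,a[0]-459)
for z in(26,34): T=onz(c,[242+187/5,204+172/5],z)[0]; print(T,f(T))
D=onz(c,[242+212/5,204+241/5],12.5)[0]; print(D,f(D))
c=get_image("side")
for z in(26,34): T=onz(c,[192+268/2.5,145+150/2.5],z)[0]; print(T,f(T))
D=onz(c,[192+297/2.5,145+161/2.5],12.5)[0]; print(D,f(D))
```

```text
[694.27037031 -69.24759357  26.        ] -0.27997872536323576
[695.90344717 -72.16388093  34.        ] -0.28949163992008176
[722.80174031 -87.34939954  12.5       ] -0.3142793291580355
[694.99452148 -73.75807075  26.        ] -0.2967342802463498
[689.90168395 -84.67320802  34.        ] -0.34535850765703585
[727.50518323 -89.17093293  12.5       ] -0.3152648407101704
```

Emit:
jog_arm(
  series=[
    [[0,0,0],[0,-2.4,0.8],1],
    [[0,0,0],[0,-2.3,0.8],1],
    [[0,0,0],[0,0,0],1],
    [[0,0,0],[0,0,0],1],
    [[0,0,0],[0,10,-4],1],
    [[0,0,0],[0,20,-4],1],
    [[0,0,0],[-40,0,0],1],
    [[0,0,0],[-50,0,0],1],
  ],
)

```text
clock: 6.78
eef_pos: [635.4, 9.0, 135.7]
tool_rot: [-3.031, 1.568, 2.825]
force: [-0.1, 0.0, 0.4]
width: -0.1
```

Emit:
jog_arm(
  series=[
    [[0,0,0],[-60,0,-35],1],
    [[0,0,0],[-60,0,-35],1],
    [[0,0,0],[0,0,-45],1],
    [[0,0,0],[0,0,0],1],
    [[0,0,0],[0,0,0],1],
  ],
)

```text
clock: 7.4
eef_pos: [538.4, 52.5, 244.1]
tool_rot: [0.631, 1.57, 0.201]
force: [0.2, -0.3, -0.1]
width: 0.0
```

Run:
```python
from h import *
to([600,-60,250]); import pickle
w=get_image("wrist"); s=get_image("scene");pickle.dump((w,s,get_image("side")),open("d1.pkl","wb"))
cv2.imwrite("pics/g.png",cv2.resize(w["img"],(800,600),interpolation=cv2.INTER_CUBIC)[:,:,::-1])
print(proj(w,[[459,-1.6,52],[724,-88,13]])*800/512)
```

```text
t 7.4 pos [538.4  52.5 244.1] F [ 0.2 -0.3 -0.1] w 0.0 tool shift [ -5.8 -76.7 102.8]
[[280.87040661 203.95493882]
 [348.83590684 501.11793715]]
```

View pics/g.png

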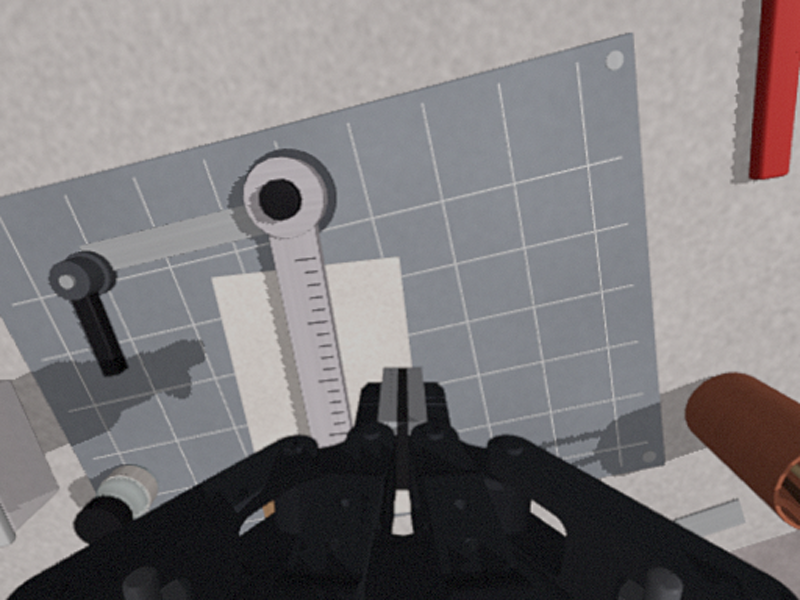

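Wrist view: rule runs parallel to the sheet's edges, knob (281,199), lever (80,280) to (115,368) still unlocked. I'll check the tip in the scene view, now unobstructed.

Run:
```python
from h import *
import pickle
w,s,d=pickle.load(open("d1.pkl","rb"))
f=lambda a,b:np.arctan2(b[1]-a[1],b[0]-a[0])
R=onz(w,np.array([[321,250],[346,408]])*.64,34); L=onz(w,np.array([[276,262],[315,430]])*.64,34)
print("R",R.round(1),f(*R),"L",L.round(1),f(*L))
S=onz(w,np.array([[213,278],[252,450]])*.64,12.3); print("sheet L",f(*S))
P=proj(s,[700,-75,20])[0].astype(int); x0,y0=P[0]-30,P[1]-25
P=proj(d,[700,-75,20])[0].astype(int); x1,y1=P[0]-30,P[1]-25
print(x0,y0,x1,y1)
k=lambda c,x,y:cv2.convertScaleAbs(cv2.resize(c["img"][y:y+50,x:x+50],(400,400),interpolation=cv2.INTER_CUBIC),alpha=1.4)
cv2.imwrite("pics/i.png",np.hstack([k(s,x0,y0),k(d,x1,y1)])[:,:,::-1])
```

```text
R [[499.6   4.   34. ]
 [624.6 -38.3  34. ]] -0.326577146864688 L [[493.8 -30.4  34. ]
 [632.3 -71.2  34. ]] -0.28589421323937364
sheet L -0.3346757183209686
249 217 270 181
```

View pics/i.png

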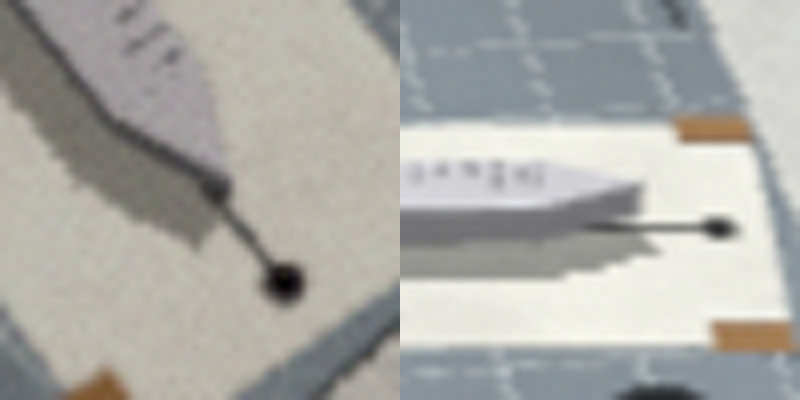

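Left (8x): tip's top corner (230,178), its lower corner (213,200), dot (284,282). Right: tip top (642,183), lower (640,213), dot (719,229).

Run:
```python
from h import *
import pickle
w,s,d=pickle.load(open("d1.pkl","rb")); f=lambda a:round(np.arctan2(a[1]+1.6,a[0]-459),4)
for c,x,y,L in((s,249,217,[(230,178,34),(213,200,18),(284,282,12.3)]),(d,270,181,[(242,183,34),(240,213,18),(319,229,12.3)])):
    for u,v,z in L: P=onz(c,[x+(u+.5)/8-.5,y+(v+.5)/8-.5],z)[0]; print(P.round(1),f(P))
```

```text
[692.4 -76.1  34. ] -0.309
[689.  -79.6  18. ] -0.3268
[721.5 -86.9  12.3] -0.3143
[695.  -77.4  34. ] -0.3108
[696.4 -74.3  18. ] -0.2972
[724.2 -86.5  12.3] -0.3098
```

The rule is within about 0.01 rad of the line, so I'll go on to the lever.

Run:
```python
from h import *
to([515,-142,120]); s,R=st(); p=np.array([446,-171,0]); P=np.array([515,-142,47])
for a,r in zip(np.linspace(.4,-1.15,9)[1:],[68,63,60,59,59,59,59,59]):
    Q=p+[r*np.cos(a),r*np.sin(a),47]; print(Q.round(),((R.T@(Q-P))/2).round(1)); P=Q
```

```text
t 7.55 pos [538.6  51.4 243.5] F [ 0.3 -0.3  0.3] w -0.2 tool shift [ 123.5 -185.5   59.3]
[ 513. -157.   47.] [ 0.  -7.4  2. ]
[ 509. -170.   47.] [ 0.  -6.7  1.1]
[ 505. -182.   47.] [ 0.  -6.1  0.6]
[ 501. -193.   47.] [ 0.  -5.8  0.4]
[ 496. -203.   47.] [ 0.  -5.7 -0.2]
[ 489. -212.   47.] [ 0.  -5.6 -1.3]
[ 480. -219.   47.] [ 0.  -5.2 -2.4]
[ 470. -225.   47.] [ 0.  -4.6 -3.3]
```

Emit:
jog_arm(
  series=[
    [[0,0,0],[10,-37,11.8],1],
    [[0,0,0],[10,-37,11.8],1],
    [[0,0,0],[10,-37,11.8],1],
    [[0,0,0],[10,-37,11.8],1],
    [[0,0,0],[40,-37,11.8],1],
    [[0,0,0],[43,0,0],1],
    [[0,0,0],[0,0,0],1],
    [[0,0,0],[0,0,0],1],
  ],
)

```text
clock: 8.55
eef_pos: [515.2, -141.0, 121.6]
tool_rot: [0.521, 1.57, 0.09]
force: [-0.1, -0.5, 0.1]
width: -0.1
```

Emit:
jog_arm(
  series=[
    [[0,0,0],[40,0,0],1],
    [[0,0,0],[25,0,0],1],
    [[0,0,0],[8,0,0],1],
    [[0,0,0],[0,0,0],1],
    [[0,0,0],[0,0,0],1],
  ],
)

```text
clock: 9.18
eef_pos: [515.2, -141.4, 49.2]
tool_rot: [0.213, 1.568, -0.218]
force: [-0.0, 0.6, 0.2]
width: 0.1
```

Run:
```python
from h import *
to([515,-142,47])
s=get_image("scene"); d=get_image("side")
def k(c):
    P=proj(c,[510,-180,20])[0].astype(int); x,y=P[0]-60,P[1]-60; return cv2.resize(c["img"][y:y+120,x:x+120],(400,400),interpolation=cv2.INTER_CUBIC)
cv2.imwrite("pics/j.png",np.hstack([k(s),k(d)])[:,:,::-1])
```

```text
t 9.175 pos [ 515.2 -141.4   49.2] F [-0.   0.6  0.2] w 0.1 tool shift [ 2.2 -0.6  0. ]
```

View pics/j.png

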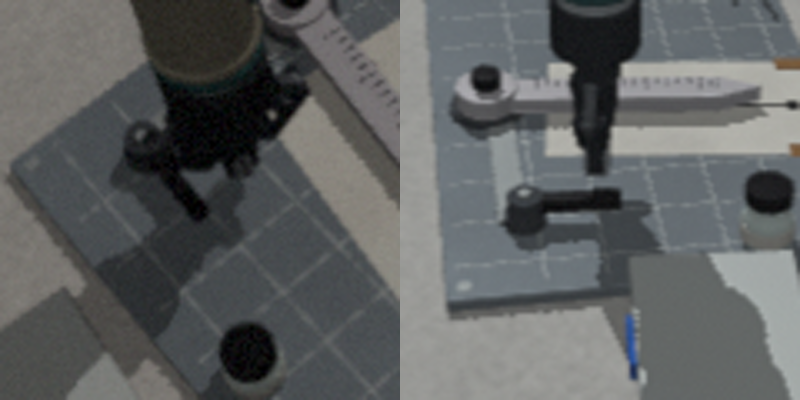

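Fingertip is clear, between the rule and the lever: side view fingertip (597,170), lever (525,195) to (620,198). Pushing it round.

Emit:
jog_arm(
  series=[
    [[0,0,0],[1,-7.4,2],1],
    [[0,0,0],[1,-7.4,2],1],
    [[0,0,0],[0,-6.7,1.1],1],
    [[0,0,0],[0,-6.7,1.1],1],
    [[0,0,0],[0,-6.1,0.6],1],
    [[0,0,0],[0,-6.1,0.6],1],
    [[0,0,0],[0,-5.8,0.4],1],
    [[0,0,0],[0,-5.8,0.4],1],
  ],
)

```text
clock: 10.28
eef_pos: [499.4, -192.0, 45.8]
tool_rot: [3.099, 1.57, 2.668]
force: [0.2, 2.3, 0.7]
width: -0.3
```

Emit:
jog_arm(
  series=[
    [[0,0,0],[0,-5.7,-0.2],1],
    [[0,0,0],[0,-5.7,-0.2],1],
    [[0,0,0],[0,-5.6,-1.3],1],
    [[0,0,0],[0,-5.6,-1.3],1],
    [[0,0,0],[0,-5.2,-2.4],1],
    [[0,0,0],[0,-5.2,-2.4],1],
    [[0,0,0],[0,-4.6,-3.3],1],
    [[0,0,0],[0,-4.6,-3.3],1],
  ],
)

```text
clock: 11.28
eef_pos: [468.9, -224.5, 45.9]
tool_rot: [-0.014, 1.571, -0.445]
force: [1.1, 1.7, 0.2]
width: 0.4
```

Emit:
jog_arm(
  series=[
    [[0,0,0],[0,-0.5,-2],1],
    [[0,0,0],[0,0,0],1],
  ],
)

```text
clock: 11.52
eef_pos: [467.0, -224.4, 45.9]
tool_rot: [-1.311, 1.57, -1.743]
force: [0.3, -0.6, -0.8]
width: -0.2
```

Emit:
jog_arm(
  series=[
    [[0,0,0],[0,-0.8,-1.8],1],
    [[0,0,0],[0,0,0],1],
  ],
)

```text
clock: 11.78
eef_pos: [465.4, -224.2, 46.0]
tool_rot: [-0.237, 1.57, -0.668]
force: [1.6, -0.9, 0.1]
width: 0.1
```

Emit:
jog_arm(
  series=[
    [[0,0,0],[0,-0.8,-1.8],1],
    [[0,0,0],[0,0,0],1],
  ],
)

```text
clock: 12.02
eef_pos: [463.1, -224.0, 45.9]
tool_rot: [-1.797, 1.571, -2.228]
force: [1.6, -1.2, 1.4]
width: 0.2
```

Run:
```python
from h import *
to([468,-226,47])
s=get_image("scene"); d=get_image("side")
def k(c):
    P=proj(c,[480,-200,20])[0].astype(int); x,y=P[0]-50,P[1]-50; return cv2.resize(c["img"][y:y+100,x:x+100],(400,400),interpolation=cv2.INTER_CUBIC)
cv2.imwrite("pics/k.png",np.hstack([k(s),k(d)])[:,:,::-1])
```

```text
t 12.025 pos [ 463.1 -224.    45.9] F [ 1.6 -1.2  1.4] w 0.2 tool shift [-1.1  0.2  5.3]
```

View pics/k.png

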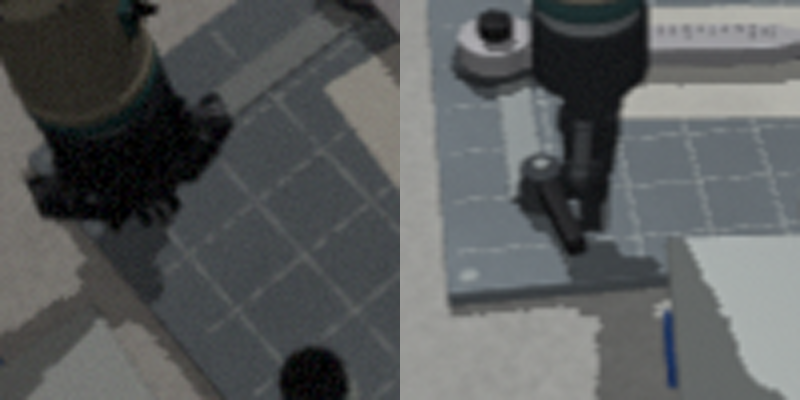

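Side view: lever hub (541,165), free end (575,245), fingertip on its right side. I'll measure its angle.

Run:
```python
from h import *
c=get_image("side"); P=proj(c,[480,-200,20])[0].astype(int); x,y=P-50
g=lambda u,v,z:onz(c,[x+u/4,y+v/4],z)[0]
H=g(141,163,43); T=g(175,240,34); print(H,T,np.arctan2(T[1]-H[1],T[0]-H[0]))
for a in(-1.2,-1.3,-1.4,-1.5,-1.59): print(a,(proj(c,[446+80*np.cos(a),-171+80*np.sin(a),34])[0]-[x,y])*4)
```

```text
[ 444.03467755 -173.85655936   43.        ] [ 445.00481093 -248.87874077   34.        ] -1.557865760266328
-1.2 [217.03750985 227.39030698]
-1.3 [207.25413912 232.11107181]
-1.4 [196.73860746 236.21654983]
-1.5 [185.60462261 239.6548222 ]
-1.59 [175.15706321 242.14220038]
```

Emit:
jog_arm(
  series=[
    [[0,0,0],[0,-0.8,-1.8],1],
    [[0,0,0],[0,0,0],1],
  ],
)

```text
clock: 12.42
eef_pos: [461.0, -223.9, 45.9]
tool_rot: [-2.807, 1.571, 3.046]
force: [1.0, -1.1, 0.1]
width: 0.0
```

Emit:
jog_arm(
  series=[
    [[0,0,0],[0,-0.6,-1.4],1],
    [[0,0,0],[0,0,0],1],
  ],
)

```text
clock: 12.68
eef_pos: [460.7, -223.9, 46.0]
tool_rot: [0.244, 1.569, -0.187]
force: [3.4, -1.3, -0.5]
width: 0.1
```

Emit:
jog_arm(
  series=[
    [[0,0,0],[0,-0.8,-1.8],1],
    [[0,0,0],[0,0,0],1],
  ],
)

```text
clock: 12.92
eef_pos: [460.4, -223.9, 46.1]
tool_rot: [0.258, 1.566, -0.172]
force: [7.3, -1.5, -2.8]
width: 0.1
```

The lever is at its hard stop: the position has stalled and the force is rising. Back off (+x), lift and check.

Emit:
jog_arm(
  series=[
    [[0,0,0],[0,4,9],1],
    [[0,0,0],[0,6,14],1],
    [[0,0,0],[-40,0,0],1],
    [[0,0,0],[-60,0,0],1],
    [[0,0,0],[-50,0,-40],1],
    [[0,0,0],[0,0,-60],1],
    [[0,0,0],[0,0,0],1],
    [[0,0,0],[0,0,0],1],
  ],
)

```text
clock: 13.92
eef_pos: [392.5, -182.8, 194.7]
tool_rot: [-3.031, 1.57, 2.822]
force: [0.1, 0.4, 0.0]
width: -0.3
```

Run:
```python
from h import *
import pickle
to([468,-226,47])
s=get_image("scene"); d=get_image("side"); pickle.dump((s,d),open("d2.pkl","wb"))
_,s1,d1=pickle.load(open("d1.pkl","rb"))
P=proj(s,[700,-75,20])[0].astype(int); print("tip patch diff",np.abs(s["img"][P[1]-20:P[1]+20,P[0]-20:P[0]+20].astype(int)-s1["img"][P[1]-20:P[1]+20,P[0]-20:P[0]+20]).mean())
a=cv2.resize(s["img"][70:340,110:400],(400,372)); b=cv2.resize(d["img"][130:300,170:353],(400,372))
cv2.imwrite("pics/l.png",np.hstack([a,b])[:,:,::-1])
```

```text
t 13.925 pos [ 392.5 -182.8  194.7] F [0.1 0.4 0. ] w -0.3 tool shift [147.6  -7.7  86.7]
tip patch diff 2.705416666666667
```

View pics/l.png

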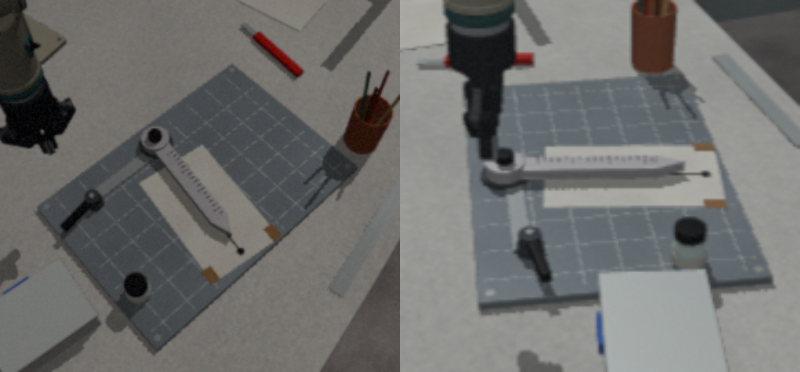

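Lever hub is at (92,198) with its end at (66,225) in the scene crop, and (530,232) to (546,277) in the side crop. The rule still aims at the dot. I'll check the lever angle in both views before handing in.

Run:
```python
from h import *
import pickle
s,d=pickle.load(open("d2.pkl","rb"))
for n,c,H,T,C in(("scene",s,(110+92*.725,70+196*.726),(110+66*.725,70+225*.726),0),("side",d,(170+529*.4575-183,130+230*.457),(170+545*.4575-183,130+275*.457),0)):
    h=onz(c,H,43)[0]; t=onz(c,T,34)[0]; print(n,h.round(),t.round(),np.arctan2(t[1]-h[1],t[0]-h[0]))
    # dark-pixel axis on plane z=38
    m=(c["img"].max(2)<45)
    P=proj(c,[446,-215,34])[0].astype(int); v,u=np.nonzero(m[P[1]-14:P[1]+14,P[0]-14:P[0]+14]); W=onz(c,np.c_[u+P[0]-14,v+P[1]-14],34)
    W=W[(W[:,1]<-192)&(abs(W[:,0]-446)<40)]
    vx,vy,x0,y0=cv2.fitLine(W[:,:2].astype(np.float32),cv2.DIST_HUBER,0,.01,.01)[:,0]; print(len(W),np.arctan2(-abs(vy),vx*-np.sign(vy)),x0,y0)
for c,L in((s,[(462,257),(367,-244)]),):pass
```

```text
scene [ 446. -172.   43.] [ 443. -243.   34.] -1.6169793979950011
180 -1.5688047 444.07855 -222.70436
side [ 444. -171.   43.] [ 441. -250.   34.] -1.615087193977417
102 -1.5290916 438.1955 -224.5166
```

Both views put the lever at about -1.6 rad in world, roughly 1.4 on the joint, so it is at the stop. Handing in.

```bash
python3 -c "
from cell import *
print(finish_job())"
```

```text
the job is handed in; nothing more can be done
None
```

The rule lies along the line and the lock lever is at its stop. I handed the job in at about 14 s of the 54 s; no verdict was reported.

- **Rule:** I pushed it about 0.89 rad clockwise with the closed fingertips. The last check of the tip gave about -0.311 rad in world, against about -0.312 rad for the line to the dot. Individual readings of the rule varied by up to 0.017 rad from corner to corner. Rougher readings of its long edges ran from -0.286 to -0.327 rad. The rule's tip looked unmoved in the scene picture taken after the lever push.
- **Lever:** I pushed it clockwise until it stopped moving while the force rose to about 7 N. Measured hub to tip, both cameras put it at about -1.6 rad in world, or about 1.4 on the joint. A cruder fit to its dark pixels gave -1.57 and -1.53 rad, or about 1.34 to 1.38 on the joint, which is still past the 1.25 limit.
- **Other objects:** The robot was clear of everything at the end. In the last pictures the jar, cutter, pot and box looked where they started, though I did not measure them again.

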